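# Close up the button box on the lazy Susan

### The arm

A 6-joint arm with a two-finger parallel gripper is mounted at the origin on the work surface. World frame = base frame: x ahead of the robot, y to its left, z up, the work surface at z = 0. Lengths are in m, angles in rad, forces in N, time in s.
With the tool pointing down it reaches from about 0.35 to 0.925 m from the base axis. Payload 6.4 kg.
Tool frame: the origin (TCP) lies on the centre line of the jaws, within the pads' length; the fingertips stand ctrl.tip_reach ahead of it and the grasp point (between the pads) lies 3 mm ahead of it (ctrl.tip_reach is the distance from the TCP to the fingertips, in m); z points along the fingers, y is the direction in which the jaws open and shut (so a half turn about z gives the same grasp; the last joint's range is limited). The gripper opens to 85 mm and grips with 20 to 120 N. Pads are 22 mm wide; open, the fingers measure 114 mm over their backs; the gripper's body (76 mm by 85 mm) begins 54 mm behind the grasp point. The pads swing forward as they close: fully open they stand 13 mm farther back than shut.
Start: joints at [1.089, 0.245, 1.558, -0, 1.339, -0.174], TCP at [0.197, 0.619, 0.253] pointing down, gripper open.
Joint ranges: [-3.13, 3.13], [-1.02, 2.26], [0.13, 2.54], [-0.95, 4.09], [0.21, 2.88], [-2.74, 2.74]. Speed limits (rad/s): [2.57, 2.57, 3.14, 3.14, 3.14, 3.14].

### API

Orientations are given as [roll, pitch, yaw] about the fixed x, y, z axes, in that order (R = Rz(yaw) Ry(pitch) Rx(roll)).
In Python, from rig import ctrl gives the robot as it stands.
- The arm moves only by the tool carry_out, never from a script. Its argument "plan" is one flat list of numbers, 7 for each row, row after row: the turn, a rotation vector about the tool's x, y, z in rad, then the shift along the tool's x, y, z in mm, then the finger opening in mm, from 0 to 85.4. A call has exactly 8 rows; each row is the pose to reach, as a shift and turn from the pose commanded when the call began, along the tool's axes at that moment; what a row does not reach only later rows make up. A row lasts 1/10 s, in which the tool goes at most 50 mm and 8.59 degrees, less where a joint would pass 70% of its speed; a pose out of reach is approached as far as the arm can. A call with a gripper value outside its range is refused whole. The fingers move at their own pace and stop on an object; "squeeze" is the grip in N (left out, the last holds). Time passes only in rows, so rows that repeat a pose let the fingers close, or fill a call up. It gives the time, the measured TCP pose, the force and the opening at its end, in the units of the state.
- ctrl.get_state(): the state, without advancing time (a new reading comes with each control period).
- ctrl.grab_frame(name): name is "scene" or "side" or "wrist"; returns a dict with "img" (420x560x3 uint8, red, green, blue), "fovy" (degrees; the focal length in pixels is half the picture's height over the tangent of half this angle, whatever the lens; pixels are square), "cx", "cy" (the principal point, pixels), "xyz" and "attitude" of the camera in the world. Camera axes: x right, y up, looking along -z (the intrinsics and any distortion apply to the point x, -y, -z); pixel columns grow to the right and rows downward; lengths in m; the calibration is good to about 2 mm. A picture is of the moment at which its call begins. There is no depth.
- ctrl.sign_off(): hands the job in, once; it reports no verdict.
The state is a dict: "clock": time; "qpos": joint angles; "joint_vel": joint speeds; "joint_torque": joint torques, N m; "position": TCP position; "tcp_rot": TCP orientation; "contact_force": force on the tool from outside, world axes, zero at the start; "wrist_torque": the same for the moment, N m; "gripper_width": finger opening in m.
Only numpy, scipy, OpenCV 4.12 (cv2) and the standard library are available. Lean on these libraries where they do the work, as an engineer would, in place of code of your own. Each camera call takes 0.05 s, during which the arm holds its last target.

### The job

Close up the mother-of-pearl button box on the turntable with your fingertips: push its raised lid all the way down and push its open drawer fully home, in either order. The turntable spins easily, so push straight and leave it facing as it does now (to within about 10 degrees); do not pick up or knock the thimbles, the owl or the spool. Finish with the hand clear of everything.

Things in the scene. Friction and masses are not known exactly. Their poses are not given: they have to be found in the camera images.
- button_box (a point): mother-of-pearl button box, 110 mm deep (x) by 130 mm wide (y), walls 56 mm high, 62 mm with the lid shut, screwed to the middle of the turntable. Origin at the centre of its underside, on the turntable's axis and at its top surface (24 mm above the glass). z up; -x is its front, where the drawer comes out; the lid is hinged along its back (+x) top edge. It turns with the turntable.
- turntable (a joint): lazy Susan of cherry wood, a flat disc 320 mm across, top 24 mm above the glass shelf, spinning on ball bearings about the vertical axis through the box's origin. Angle in rad from how it stood at the start (0), counter-clockwise from above positive. Only 0.03 N m of friction holds it: a few newtons pushed 10 mm or so beside the axis turn it.
- drawer (a joint): the drawer of the box, low in its front: 0 = shut, grows as it slides out towards the box's -x, at most 0.060 m; starts 0.030 to 0.055 m out. Moves with about 1 N and stays where it is left. No knob.
- drawer_front (a point): centre of the outer face of the drawer's flat front panel (126 mm wide, 29 mm high, 6 mm thick; its lower edge is 4 mm above the turntable's top). Moves with the drawer; when shut, this face is 61 mm from the box's origin along -x, with the panel lying against the box, standing 6 mm proud of the front wall above it.
- lid (a joint): the lid's hinge angle in rad: 0 = shut, flat; grows as it opens upward, at most 1.5; starts 0.9 to 1.35, leaning over the box. A stiff hinge (0.08 N m): it stays where it is left and closes with 1 to 2 N on its outer face near the free edge. No knob.
- lid_hinge (a point): middle of the lid's hinge line, 55 mm behind (+x) the box's origin and 56 mm above it, parallel to the box's y. From it the lid's underside runs 112 mm forward to the free edge; its axes turn with the lid.
- lid_edge (a point): middle of the lid's free front edge, on the outer face (the upper one when shut). The lid is a flat plate 112 mm from hinge to free edge, 130 mm wide, 6 mm thick.
- ruby_thimble_center (a point): ruby glass thimble, 21 mm across, 25 mm high, standing loose on the turntable to one side of the box (about 120 mm from the axis); the point is half-way up. Leave it alone.
- aluminium_thimble_center (a point): plain aluminium thimble, 21 mm across, 25 mm high, standing loose on the turntable on the box's other side; the point is half-way up. Leave it alone.
- owl_center (a point): pewter owl figurine, 38 mm across, 62 mm high to its ears, standing on the glass shelf to the left or right of the turntable; the point is 28 mm above its base. Leave it alone.
- spool_center (a point): empty wooden thread spool, 32 mm across, 38 mm high, standing upright on the glass shelf on the other side of the turntable from the owl; the point is half-way up. Leave it alone.
Things that resemble listed ones, but are neither listed nor needed, are in the scene too. Several things look just like the part that bears owl_center: the one meant starts farthest to the robot's left. Several things look just like the part that bears spool_center: the one meant starts farthest to the robot's right.

How it is judged:
At the end, for the whole second after the job is handed in: The lid is shut (under 0.05 rad), the drawer is home (under 3 mm), the turntable is still and within 0.2 rad of how it stood at the start, and the thimbles, the owl and the spool stand upright (value of joint lid below 0.05 rad and value of joint drawer below 0.003 m and value of joint turntable between -0.2 and 0.2 rad and velocity of joint turntable between -0.05 and 0.05 rad/s and angle between each of ruby_thimble_center, aluminium_thimble_center, owl_center, spool_center's own z axis and vertical below 0.2 rad); the robot touches nothing.
It fails at once if the ruby thimble is lifted, knocked over or displaced by more than 40 mm (distance of ruby_thimble_center from where it was at the start of the episode above 0.04 m or height (world z) of ruby_thimble_center above 0.0515 m or angle between ruby_thimble_center's own z axis and vertical above 0.5 rad).
It fails at once if the aluminium thimble is lifted, knocked over or displaced by more than 40 mm (distance of aluminium_thimble_center from where it was at the start of the episode above 0.04 m or height (world z) of aluminium_thimble_center above 0.0515 m or angle between aluminium_thimble_center's own z axis and vertical above 0.5 rad).
It fails at once if the owl is lifted, knocked over or displaced by more than 40 mm (distance of owl_center from where it was at the start of the episode above 0.04 m or height (world z) of owl_center above 0.043 m or angle between owl_center's own z axis and vertical above 0.5 rad).
It fails at once if the spool is lifted, knocked over or displaced by more than 40 mm (distance of spool_center from where it was at the start of the episode above 0.04 m or height (world z) of spool_center above 0.034 m or angle between spool_center's own z axis and vertical above 0.5 rad).
It also fails if it takes over 48 s, if anything falls off the work surface, if the arm or the gripper's body presses on something with over 40 N, if the wrist force passes 120 N, or if a joint passes its speed limit or range.

## Working session

There is one attempt and no reset: what is moved stays moved. The work goes in short steps, Python scripts to look and compute and a tool call to move; the robot and the scene stay as the last step left them, time stands still between calls to the robot, and variables do not carry over. Pictures are saved under pics/ and viewed, and the job is handed in when it is done.

Besides the shell and the picture viewer there is one more tool, called after "Call:" as a command line: name --argument value ..., lists and objects as JSON in quotes. carry_out: Moves the arm, as the interface text tells. Its arguments: {"type":"object","properties":{"plan":{"type":"array"},"squeeze":{"type":"number"}},"required":["plan"]}

```bash
ls; mkdir -p pics
python3 - <<'E'
from rig import ctrl
import cv2
s=ctrl.get_state(); print(s); print(ctrl.tip_reach)
for n in ["scene","side","wrist"]:
    f=ctrl.grab_frame(n); cv2.imwrite(f"pics/{n}0.png",f["img"][:,:,::-1]); print(n,{k:v for k,v in f.items() if k!="img"})
E
```

```text
pics
{'clock': 0.0, 'qpos': array([ 1.08890268e+00,  2.45851483e-01,  1.55906537e+00,  1.23191813e-05,
        1.33871057e+00, -1.74114904e-01]), 'joint_vel': array([ 0.00013626, -0.00051588,  0.00214799, -0.00019454,  0.00057544,
       -0.00156909]), 'joint_torque': array([-6.02504952e-04, -4.29512072e+01, -3.26120746e+01, -1.63982127e-04,
        5.44197988e-03, -3.02193342e-06]), 'position': array([0.19665953, 0.61896979, 0.25212875]), 'tcp_rot': array([-3.13959073e+00, -3.64297967e-04,  2.83381070e+00]), 'contact_force': array([-0.22301911, -0.29303487,  0.21753255]), 'wrist_torque': array([-0.01024393, -0.02595364, -0.01127489]), 'gripper_width': 0.08519972082562165}
0.022
scene {'fovy': 51.68916246467385, 'cx': 282.4000221861773, 'cy': 208.52700113632488, 'xyz': array([ 0.85889693, -0.58162467,  1.09132497]), 'attitude': array([0.56823774, 0.00515115, 0.43590662])}
side {'fovy': 43.7425805016856, 'cx': 278.67480447836977, 'cy': 207.8871774680793, 'xyz': array([0.2904501 , 0.62826219, 0.97111215]), 'attitude': array([ 0.66965226, -0.01557493, -2.66960079])}
wrist {'fovy': 59.85849895479185, 'cx': 277.6924145103813, 'cy': 208.07757829871306, 'xyz': array([0.11999126, 0.64266036, 0.37259567]), 'attitude': array([-0.31873727,  0.00220539,  1.26400295])}
```

View pics/scene0.png

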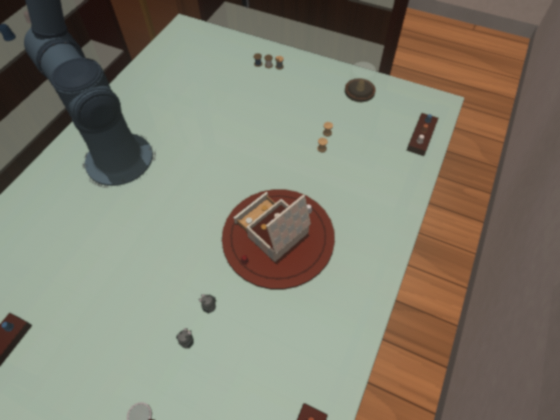

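View pics/side0.png

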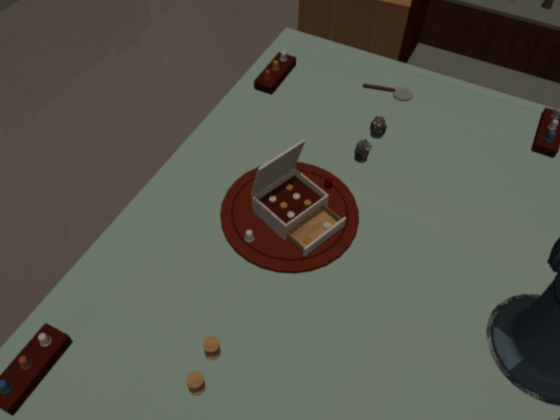

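View pics/wrist0.png

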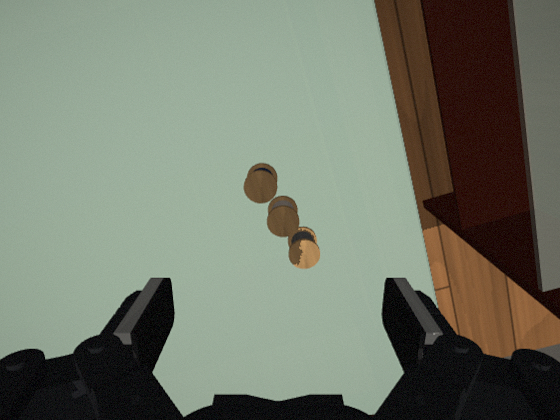

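The scene picture shows the turntable at about (278,237), with the box's drawer facing up-left. The side picture has the box at about (290,205), the drawer at (317,230) and the lid raised at the back. The two dark owls are at (207,302) and (185,338) in the scene picture. The wooden spools or corks are at (322,144) and (327,128), with another row at (270,60).

```bash
cat > h.py <<'E'
import numpy as np, cv2
from scipy.spatial.transform import Rotation as R
def K(f):
    fl=f["img"].shape[0]/2/np.tan(np.radians(f["fovy"])/2)
    return np.array([[fl,0,f["cx"]],[0,fl,f["cy"]],[0,0,1.]])
def proj(f,P):
    P=np.atleast_2d(P); Rc=R.from_euler('xyz',f["attitude"]).as_matrix()
    c=(P-f["xyz"])@Rc; c=c*[1,-1,-1]; u=c@K(f).T; return u[:,:2]/u[:,2:]
def ray(f,uv,z):
    Rc=R.from_euler('xyz',f["attitude"]).as_matrix()
    d=np.linalg.inv(K(f))@[uv[0],uv[1],1.]; d=Rc@(d*[1,-1,-1])
    t=(z-f["xyz"][2])/d[2]; return f["xyz"]+t*d
E
python3 - <<'E'
from rig import ctrl
import cv2,pickle
from h import *
F={n:ctrl.grab_frame(n) for n in ["scene","side"]}
pickle.dump(F,open("F0.pkl","wb"))
print("base",proj(F["scene"],[0,0,0]))
for n,uv,z in [("scene",(278,237),.024),("side",(290,213),.024),("scene",(207,303),.02),("side",(362,150),.02),("scene",(185,338),.02),("side",(378,126),.02),("scene",(322,144),.02),("side",(212,346),.02),("scene",(328,128),.02),("side",(195,382),.02),("scene",(308,209),.036),("side",(249,236),.036),("scene",(244,261),.036),("side",(328,183),.036)]:
    print(n,uv,ray(F[n],uv,z).round(3))
cv2.imwrite("pics/sc.png",cv2.resize(F["scene"]["img"][175:300,210:350,::-1],None,fx=5,fy=4.8,interpolation=cv2.INTER_CUBIC))
cv2.imwrite("pics/sd.png",cv2.resize(F["side"]["img"][130:280,205:375,::-1],None,fx=4.5,fy=4,interpolation=cv2.INTER_CUBIC))
E
```

```text
base [[119.20548752 158.61878879]]
scene (278, 237) [ 0.595 -0.057  0.024]
side (290, 213) [ 0.588 -0.045  0.024]
scene (207, 303) [ 0.511 -0.307  0.02 ]
side (362, 150) [ 0.517 -0.316  0.02 ]
scene (185, 338) [ 0.507 -0.408  0.02 ]
side (378, 126) [ 0.512 -0.419  0.02 ]
scene (322, 144) [0.577 0.315 0.02 ]
side (212, 346) [0.579 0.311 0.02 ]
scene (328, 128) [0.569 0.388 0.02 ]
side (195, 382) [0.57  0.384 0.02 ]
scene (308, 209) [0.637 0.056 0.036]
side (249, 236) [0.636 0.062 0.036]
scene (244, 261) [ 0.546 -0.168  0.036]
side (328, 183) [ 0.545 -0.159  0.036]
```

View pics/sc.png

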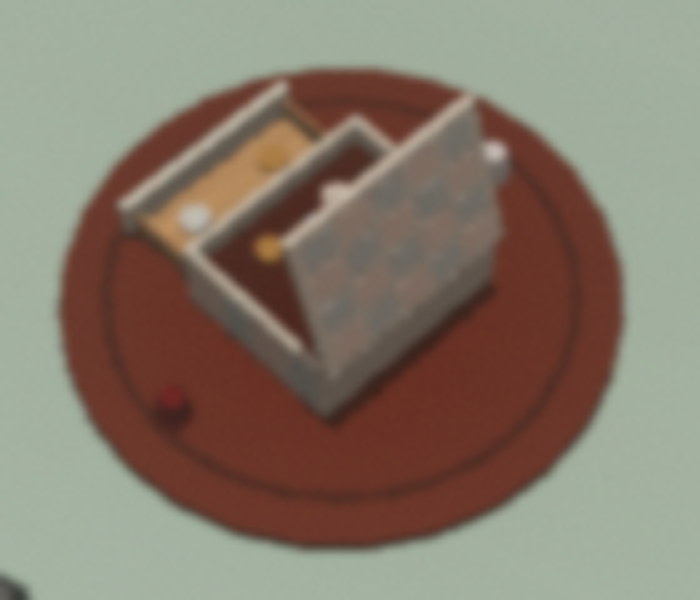

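View pics/sd.png

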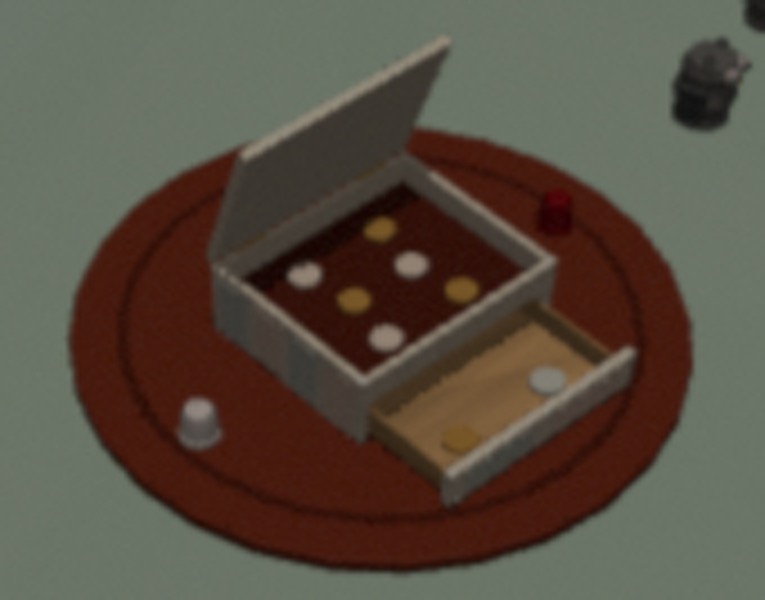

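```bash
cat > fit.py <<'E'
import pickle
from h import *
from scipy.optimize import least_squares
F=pickle.load(open("F0.pkl","rb"))
S=lambda x,y:(210+x/5,175+y/4.8)
D=lambda x,y:(205+x/4.5,130+y/4)
def lidpt(p,y,t=.006):
    a=p[3]; return [0.055-.112*np.cos(a)+t*np.sin(a),y,.056+.112*np.sin(a)+t*np.cos(a)]
obs=[("scene",S(120,207),lambda p:[-.061-p[4],-.063,.033]),("scene",S(281,85),lambda p:[-.061-p[4],.063,.033]),
("scene",S(190,245),lambda p:[-.055,-.065,.056]),("scene",S(357,115),lambda p:[-.055,.065,.056]),
("scene",S(330,418),lambda p:[.055,-.065,0]),("scene",S(290,243),lambda p:lidpt(p,-.065)),("scene",S(474,97),lambda p:lidpt(p,.065)),
("side",D(449,480),lambda p:[-.061-p[4],.063,.033]),("side",D(635,350),lambda p:[-.061-p[4],-.063,.033]),
("side",D(451,502),lambda p:[-.061-p[4],.063,.004]),
("side",D(365,382),lambda p:[-.055,.065,.056]),("side",D(554,261),lambda p:[-.055,-.065,.056]),("side",D(363,440),lambda p:[-.055,.065,0]),
("side",D(218,331),lambda p:[.055,.065,0]),
("side",D(243,155),lambda p:lidpt(p,.065,.003)),("side",D(449,40),lambda p:lidpt(p,-.065,.003))]
def res(p):
    out=[]
    c,s=np.cos(p[2]),np.sin(p[2])
    for n,uv,g in obs:
        q=g(p); P=[p[0]+c*q[0]-s*q[1],p[1]+s*q[0]+c*q[1],.024+q[2]]
        o=p[5:7] if n=="scene" else p[7:9]
        out+=list(proj(F[n],P)[0]+o-uv)
    return np.array(out+list(p[5:9]*.7))
r=least_squares(res,[.59,-.05,-.39,1.1,.045,0,0,0,0])
if __name__=="__main__":
    print(r.x.round(4)); print(res(r.x).reshape(-1,2).round(1))
E
python3 fit.py
```

```text
[ 0.5929 -0.05   -0.3558  1.3086  0.0527  0.3569  0.2203  0.4577  0.2737]
[[ 0.1 -0.3]
 [ 0.6 -1. ]
 [-1.   1. ]
 [-0.  -0.2]
 [-0.2  0.3]
 [-0.2  0.6]
 [ 0.4 -0.4]
 [ 0.6 -1.1]
 [ 0.1 -0.4]
 [-0.6  0.9]
 [-0.2  0.7]
 [ 0.6 -0.6]
 [-0.4  1.3]
 [-0.8 -0.8]
 [ 0.1  0.6]
 [ 0.2 -0.6]
 [ 0.2  0.2]
 [ 0.3  0.2]]
```

```bash
cat > tgt.py <<'E'
from h import *
from fit import r
BX=r.x[:3]; YAW=np.pi+BX[2]
def W(bx,by,z):
    c,s=np.cos(BX[2]),np.sin(BX[2]); return np.array([BX[0]+c*bx-s*by,BX[1]+s*bx+c*by,z])
def delta(st,P):   # tool-frame shift (mm) and turn
    R0=R.from_euler('xyz',st["tcp_rot"]); R1=R.from_euler('xyz',[np.pi,0,YAW])
    return (R0.inv().apply(P-st["position"])*1000).round(1),(R0.inv()*R1).as_rotvec().round(4)
E
python3 - <<'E'
from rig import ctrl
from tgt import *
s=ctrl.get_state()
print(W(.1,0,.28),delta(s,W(.1,0,.28)))
E
```

```text
[ 0.68667921 -0.08487733  0.28      ] (array([-680.2, -522.6,  -26.9]), array([-0.0009, -0.0001,  0.048 ]))
```

Candidates: there is only one button box with a raised lid, at side (290,205). The task's owl is the leftmost one; they are at scene (207,302) and (185,338), and I won't touch either. The spools are well off to the sides, so the hand crosses above everything at about 0.28 m.

Call:
carry_out --plan '[0,0,0.006,-20,-15,-15,0,0,0,0.012,-60,-46,-30,0,0,0,0.018,-100,-77,-30,0,0,0,0.024,-140,-108,-30,0,0,0,0.03,-180,-138,-30,0,0,0,0.036,-220,-169,-30,0,0,0,0.042,-260,-200,-30,0,0,0,0.048,-300,-230,-30,0]' --squeeze 30

```text
clock: 1.05
position: [0.4109, 0.3117, 0.2834]
tcp_rot: [3.141, 0.0, 2.786]
contact_force: [1.0, 0.2, 0.9]
gripper_width: 0.0002
```

Run:
```python
from rig import ctrl
from tgt import *
s=ctrl.get_state()
print(s["clock"],s["position"],delta(s,W(.1,0,.28)),s["gripper_width"])
```

```text
1.05 [0.41086011 0.31174413 0.28342175] (array([-396.7, -275.7,    3.5]), array([ 0.0004,  0.0004, -0.    ])) 0.00021721306274777392
```

Call:
carry_out --plan '[0,0,0,-38,-26,0,0,0,0,0,-76,-52,0,0,0,0,0,-114,-78,0,0,0,0,0,-152,-104,0,0,0,0,0,-190,-130,0,0,0,0,0,-228,-156,0,0,0,0,0,-266,-182,0,0,0,0,0,-300,-208,0,0]'

```text
clock: 1.85
position: [0.6199, 0.0122, 0.2832]
tcp_rot: [3.142, 0.0, 2.785]
contact_force: [-0.0, 0.2, -0.5]
gripper_width: 0.0006
```

Run:
```python
from rig import ctrl
from tgt import *
s=ctrl.get_state()
print(s["clock"],s["position"],delta(s,W(.1,0,.28)),delta(s,W(.1,0,.177)))
```

```text
1.85 [0.61987241 0.01218224 0.28318819] (array([-96.5, -67.7,   3.2]), array([ 0.0001,  0.    , -0.0005])) (array([-96.5, -67.7, 106.2]), array([ 0.0001,  0.    , -0.0005]))
```

Call:
carry_out --plan '[0,0,0,-30,-22,0,0,0,0,0,-65,-46,0,0,0,0,0,-95,-66,0,0,0,0,0,-95,-66,25,0,0,0,0,-95,-66,55,0,0,0,0,-95,-66,85,0,0,0,0,-95,-66,103,0,0,0,0,-95,-66,103,0]'

```text
clock: 2.65
position: [0.6831, -0.0803, 0.1765]
tcp_rot: [-3.141, -0.007, 2.786]
contact_force: [-0.9, -0.5, -0.9]
gripper_width: 0.0
```

Run:
```python
from rig import ctrl
from tgt import *
s=ctrl.get_state()
print(s["clock"],s["position"],s["contact_force"])
for n in ["scene","side"]:
    f=ctrl.grab_frame(n); x,y=(190,150) if n=="scene" else (190,90)
    cv2.imwrite(f"pics/{n}1.png",cv2.resize(f["img"][y:y+150,x:x+190,::-1],None,fx=4,fy=4,interpolation=cv2.INTER_CUBIC))
    print(proj(f,s["position"]+[0,0,-.022])-[x,y],proj(f,s["position"]+[0,0,-.035])-[x,y])
for a in np.r_[1.3086:-.001:-.1]:
    a=max(a,0);x=.055-.095*np.cos(a)+.006*np.sin(a)+.011; z=.08+.095*np.sin(a)+.006*np.cos(a)+.022
    print(round(a,2),round(x,4),round(z,4),delta(s,W(x,0,z))[0])
```

```text
2.65 [ 0.68310712 -0.08033446  0.17645838] [-0.91146195 -0.45746698 -0.85386507]
[[115.46628488  82.12753777]] [[115.26007729  84.68497134]]
[[70.2343039  59.17464975]] [[70.30545635 63.35578286]]
1.31 0.0472 0.1953 [ 48.   -3.  -18.5]
1.21 0.0379 0.193 [ 57.2  -3.  -16.1]
1.11 0.029 0.1897 [ 66.1  -3.  -12.8]
1.01 0.0204 0.1856 [74.7 -3.  -8.6]
0.91 0.0123 0.1806 [82.8 -3.  -3.6]
0.81 0.0047 0.1749 [90.3 -3.   2.2]
0.71 -0.0022 0.1684 [97.2 -3.   8.7]
0.61 -0.0085 0.1612 [103.5  -3.   15.9]
0.51 -0.0141 0.1535 [109.   -3.   23.7]
0.41 -0.0188 0.1453 [113.7  -3.   32. ]
0.31 -0.0227 0.1366 [117.5  -3.   40.7]
0.21 -0.0257 0.1275 [120.4  -3.   49.7]
0.11 -0.0278 0.1183 [122.5  -3.   59. ]
0.01 -0.0289 0.1088 [123.6  -3.   68.5]
```

View pics/scene1.png

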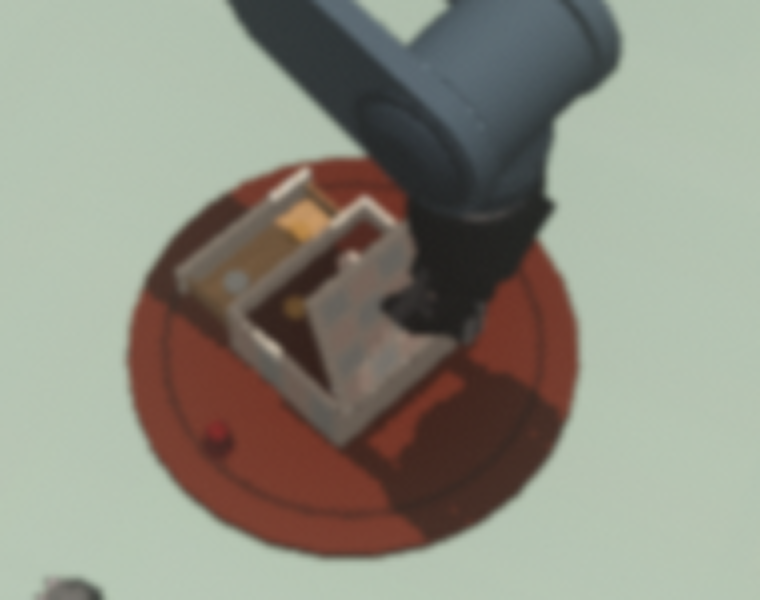

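View pics/side1.png

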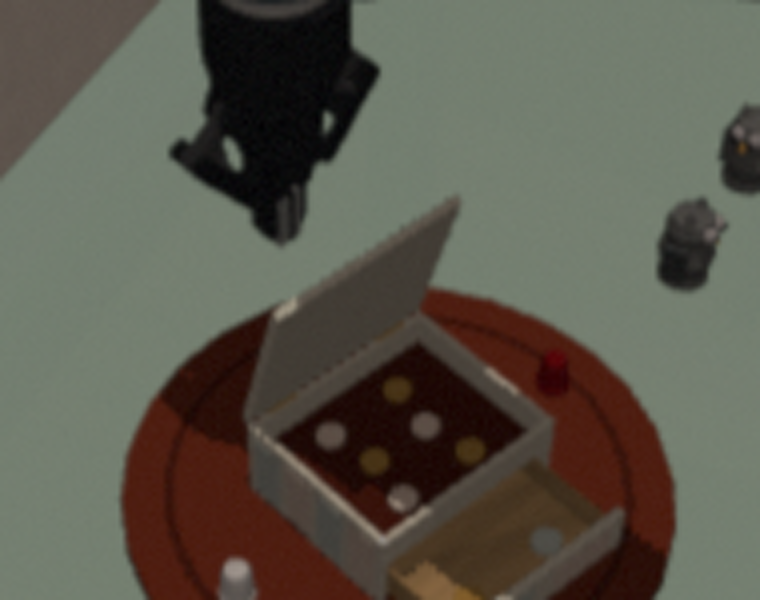

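The pictures show the closed fingertip at side crop (283,238), just behind the lid's top, which agrees with tip_reach. Next I'll push the lid along its arc.

Call:
carry_out --plan '[0,0,0,15,-3,-10,0,0,0,0,34,-3,-18,0,0,0,0,45,-3,-18,0,0,0,0,52,-3,-17,0,0,0,0,60,-3,-15,0,0,0,0,66,-3,-13,0,0,0,0,75,-3,-9,0,0,0,0,83,-3,-4,0]'

```text
clock: 3.55
position: [0.6056, -0.0546, 0.1838]
tcp_rot: [-3.142, -0.0, 2.786]
contact_force: [0.5, -0.4, 1.8]
gripper_width: -0.0002
```

Run:
```python
from rig import ctrl
from tgt import *
s=ctrl.get_state()
print(s["clock"],s["position"],s["contact_force"])
f=ctrl.grab_frame("side"); x,y=190,90
cv2.imwrite(f"pics/side2.png",cv2.resize(f["img"][y:y+150,x:x+190,::-1],None,fx=4,fy=4,interpolation=cv2.INTER_CUBIC))
for a in np.r_[1.0086:-.001:-.1]:
    a=max(a,0);x=.055-.095*np.cos(a)+.006*np.sin(a)+.011; z=.08+.095*np.sin(a)+.006*np.cos(a)+.022
    print(round(a,2),round(x,4),round(z,4),delta(s,W(x,0,z))[0])
```

```text
3.55 [ 0.60561907 -0.05459947  0.1838092 ] [ 0.49108926 -0.42260295  1.78912495]
1.01 0.0204 0.1856 [-7.  -0.1 -1.8]
0.91 0.0123 0.1806 [ 1.1 -0.1  3.2]
0.81 0.0047 0.1749 [ 8.7 -0.1  9. ]
0.71 -0.0022 0.1684 [15.7 -0.1 15.4]
0.61 -0.0085 0.1612 [22.  -0.1 22.6]
0.51 -0.0141 0.1535 [27.5 -0.1 30.3]
0.41 -0.0188 0.1453 [32.3 -0.1 38.6]
0.31 -0.0227 0.1366 [36.2 -0.1 47.2]
0.21 -0.0257 0.1275 [39.2 -0.1 56.3]
0.11 -0.0278 0.1183 [41.2 -0.1 65.6]
0.01 -0.0289 0.1088 [42.4 -0.1 75. ]
```

View pics/side2.png

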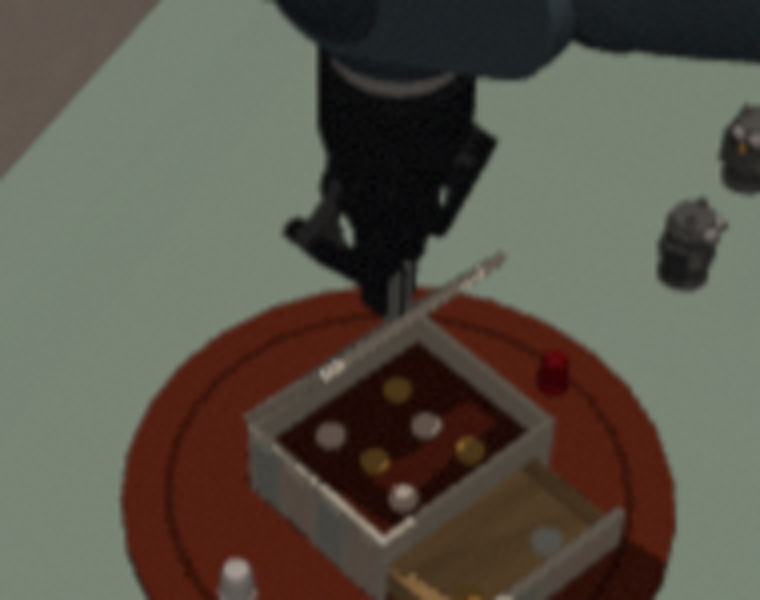

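The lid is following the fingertip, and the box hasn't turned. I'll continue down the arc.

Call:
carry_out --plan '[0,0,0,8,0,6,0,0,0,0,15,0,12,0,0,0,0,21,0,19,0,0,0,0,26,0,27,0,0,0,0,31,0,35,0,0,0,0,35,0,44,0,0,0,0,38,0,53,0,0,0,0,40,0,62,0]'

```text
clock: 4.4
position: [0.5683, -0.0407, 0.1213]
tcp_rot: [-3.142, -0.001, 2.786]
contact_force: [0.3, -0.5, 1.1]
gripper_width: -0.0001
```

Run:
```python
from rig import ctrl
from tgt import *
s=ctrl.get_state()
print(s["clock"],s["position"],s["contact_force"],delta(s,W(-.029,0,.108)))
```

```text
4.4 [ 0.56825352 -0.04070445  0.12133073] [ 0.29751925 -0.51445976  1.08145424] (array([ 2.6, -0.2, 13.3]), array([-0.0001, -0.0005,  0.    ]))
```

Call:
carry_out --plan '[0,0,0,1,0,4,0,0,0,0,2,0,7,0,0,0,0,2,0,9,0,0,0,0,2,0,10,0,0,0,0,2,0,11,0,0,0,0,2,0,11,0,0,0,0,2,0,11,0,0,0,0,2,0,11,0]'

```text
clock: 5.2
position: [0.5669, -0.0402, 0.1114]
tcp_rot: [3.142, 0.0, 2.786]
contact_force: [0.2, 0.7, 0.7]
gripper_width: 0.0003
```

Call:
carry_out --plan '[0,0,0,0,0,0.5,0,0,0,0,0,0,1,0,0,0,0,0,0,1.5,0,0,0,0,0,0,2,0,0,0,0,0,0,2.5,0,0,0,0,0,0,3,0,0,0,0,0,0,3.5,0,0,0,0,0,0,3.5,0]'

```text
clock: 6.0
position: [0.5668, -0.0402, 0.108]
tcp_rot: [-3.142, -0.0, 2.786]
contact_force: [-2.2, 0.7, 3.9]
gripper_width: 0.0
```

Call:
carry_out --plan '[0,0,0,0,0,0.5,0,0,0,0,0,0,0.5,0,0,0,0,0,0,1,0,0,0,0,0,0,1,0,0,0,0,0,0,1.5,0,0,0,0,0,0,1.5,0,0,0,0,0,0,1.5,0,0,0,0,0,0,1.5,0]'

```text
clock: 6.8
position: [0.5669, -0.0401, 0.1078]
tcp_rot: [-3.141, -0.001, 2.786]
contact_force: [-6.6, 1.6, 12.2]
gripper_width: -0.0
```

The TCP stopped at z = 0.1078 with the force rising to 12 N, so the lid is seated. I'll lift off and move round in front of the drawer.

Call:
carry_out --plan '[0,0,0,0,0,-10,0,0,0,0,5,0,-25,0,0,0,0,25,0,-40,0,0,0,0,55,0,-40,0,0,0,0,85,0,-40,0,0,0,0,110,0,-40,0,0,0,0,123,0,-40,0,0,0,0,123,0,-40,0]'

```text
clock: 7.6
position: [0.4504, 0.0032, 0.1461]
tcp_rot: [3.142, 0.0, 2.786]
contact_force: [0.4, -0.0, -0.5]
gripper_width: -0.0002
```

Run:
```python
from rig import ctrl
from tgt import *
import pickle
s=ctrl.get_state()
print(s["clock"],s["position"],s["contact_force"],delta(s,W(-.152,0,.067)))
F={}
for n in ["scene","side"]:
    f=F[n]=ctrl.grab_frame(n); x,y=(190,150) if n=="scene" else (190,110)
    cv2.imwrite(f"pics/{n}3.png",cv2.resize(f["img"][y:y+150,x:x+190,::-1],None,fx=4,fy=4,interpolation=cv2.INTER_CUBIC))
    for P in [W(-.114,.063,.057),W(-.114,-.063,.057),W(-.057,.065,.086),W(-.057,-.065,.086),W(.055,.065,.086)]: print(n,((proj(f,P)-[x,y])*4).round())
```

```text
7.6 [0.4503561  0.00323662 0.14612925] [ 0.37780829 -0.01789543 -0.49782631] (array([-0.2, -0.3, 79.1]), array([0.    , 0.    , 0.0005]))
scene [[305. 166.]]
scene [[175. 270.]]
scene [[362. 188.]]
scene [[224. 301.]]
scene [[478. 285.]]
side [[460. 555.]]
side [[624. 427.]]
side [[385. 459.]]
side [[557. 333.]]
side [[246. 337.]]
```

View pics/side3.png

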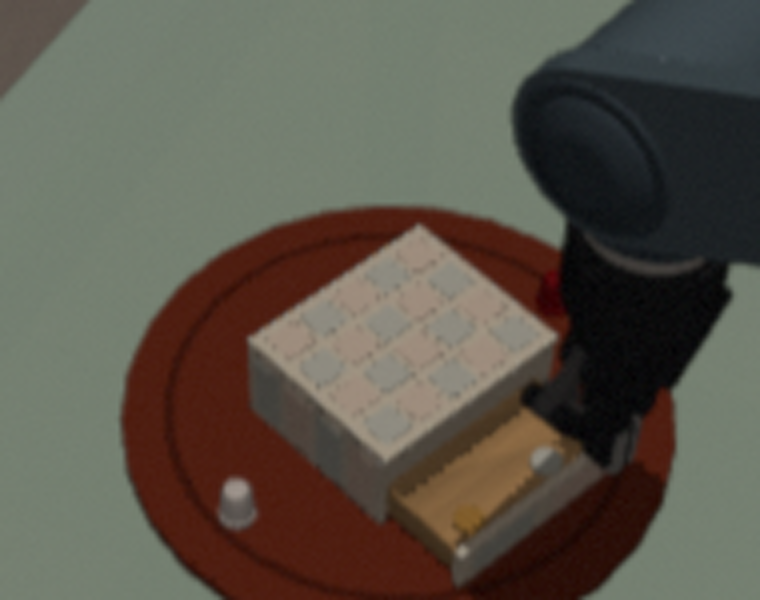

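View pics/scene3.png

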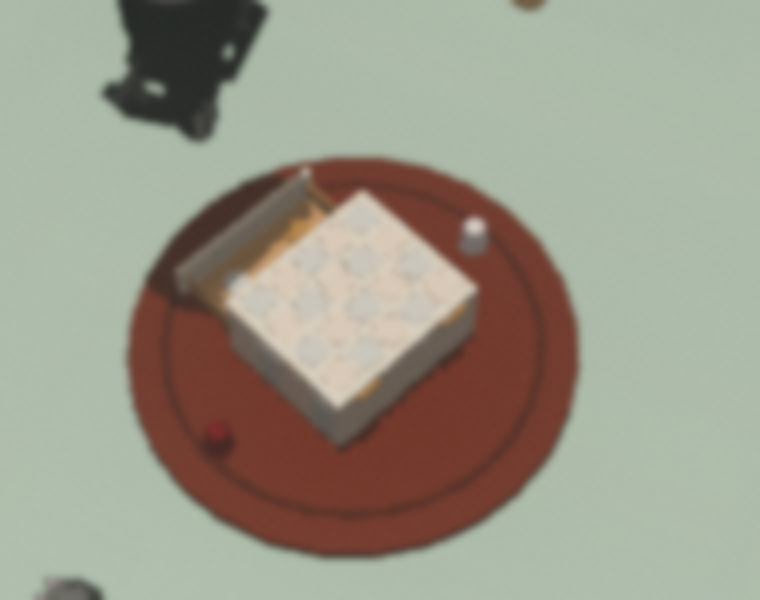

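The side and scene pictures show the lid lying flat. The box corners land on their predicted pixels, for example side (385,459), so the turntable hasn't moved. Now I'll lower the hand in front of the drawer, tilting it back slightly so it clears the lid.

Call:
carry_out --plan '[0,-0.05,0,0,0,15,0,0,-0.1,0,0,0,32,0,0,-0.15,0,0,0,48,0,0,-0.2,0,0,0,62,0,0,-0.2,0,0,0,72,0,0,-0.2,0,0,0,78,0,0,-0.2,0,0,0,78,0,0,-0.2,0,0,0,78,0]'

```text
clock: 8.5
position: [0.4525, 0.0023, 0.0689]
tcp_rot: [3.141, 0.201, 2.786]
contact_force: [0.4, -0.5, 0.1]
gripper_width: 0.0001
```

Run:
```python
from rig import ctrl
from tgt import *
s=ctrl.get_state()
print(s["clock"],s["position"],s["contact_force"],s["tcp_rot"])
Rt=R.from_euler('xyz',s["tcp_rot"])
tip=s["position"]+Rt.apply([-.011,0,.022]); print("front tip corner",tip)
c,sn=np.cos(BX[2]),np.sin(BX[2]); d=tip-[*BX[:2],0]; print("box frame",c*d[0]+sn*d[1],-sn*d[0]+c*d[1])
print("bx in tool",Rt.inv().apply([c,sn,0]),"z in tool",Rt.inv().apply([0,0,1]))
f=ctrl.grab_frame("side"); x,y=190,110
cv2.imwrite(f"pics/side4.png",cv2.resize(f["img"][y:y+150,x:x+190,::-1],None,fx=4,fy=4,interpolation=cv2.INTER_CUBIC))
```

```text
8.5 [0.45250846 0.00233108 0.0689057 ] [ 0.4476196  -0.54640193  0.14123984] [3.14147523 0.20082111 2.78554628]
front tip corner [ 0.46672546 -0.00295341  0.04954205]
box frame -0.13471503978804233 0.00017498650777564295
bx in tool [-9.79903088e-01  2.26700508e-04  1.99474027e-01] z in tool [-1.99474005e-01  1.15060399e-04 -9.79903112e-01]
```

View pics/side4.png

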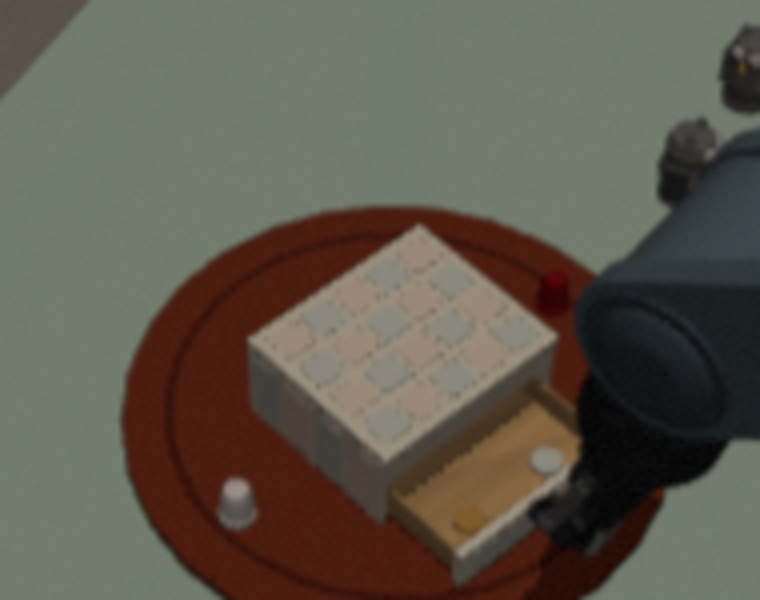

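Call:
carry_out --plan '[0,0,0,1,0,4,0,0,0,0,1.4,0,6.9,0,0,0,0,-8.4,0,8.9,0,0,0,0,-16.2,0,10.5,0,0,0,0,-22.1,0,11.7,0,0,0,0,-28,0,12.9,0,0,0,0,-33.9,0,14.1,0,0,0,0,-39.8,0,15.3,0]'

```text
clock: 9.35
position: [0.4913, -0.0122, 0.0612]
tcp_rot: [-3.141, 0.2, 2.786]
contact_force: [-0.8, 0.6, 1.4]
gripper_width: 0.0
```

```bash
cat > chk.py <<'E'
from rig import ctrl
from tgt import *
import sys
s=ctrl.get_state()
print(s["clock"],s["contact_force"])
Rt=R.from_euler('xyz',s["tcp_rot"])
tip=s["position"]+Rt.apply([-.011,0,.022])
c,sn=np.cos(BX[2]),np.sin(BX[2]); d=tip-[*BX[:2],0]; print("tip box frame",c*d[0]+sn*d[1],-sn*d[0]+c*d[1],tip[2])
for n,x,y in [("side",190,110),("scene",190,150)]:
    f=ctrl.grab_frame(n)
    cv2.imwrite(f"pics/{n}{sys.argv[1]}.png",cv2.resize(f["img"][y:y+150,x:x+190,::-1],None,fx=4,fy=4,interpolation=cv2.INTER_CUBIC))
E
python3 chk.py 5
```

```text
9.35 [-0.80114342  0.59481641  1.37649014]
tip box frame -0.09329514342831942 0.00010325655231977274 0.041779038284856636
```

View pics/side5.png

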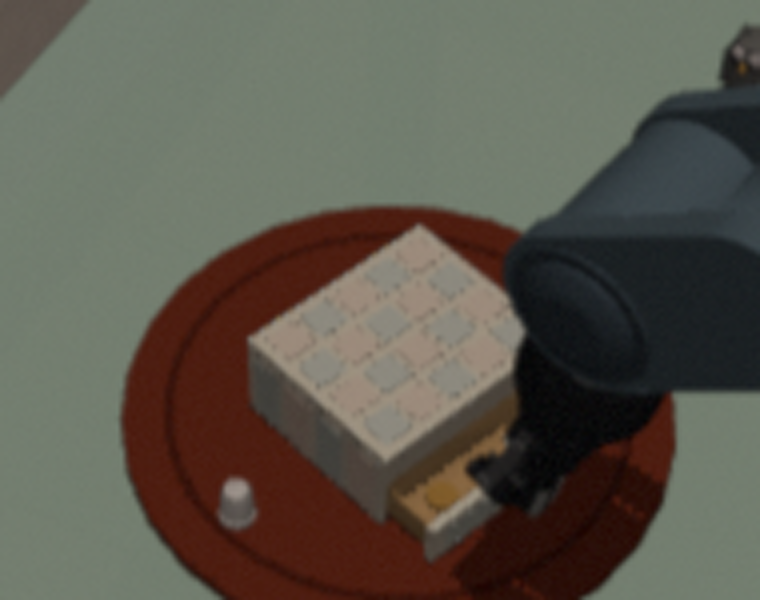

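The drawer is sliding in straight, with no visible turn of the table.

Call:
carry_out --plan '[0,0,0,-5.9,0,1.2,0,0,0,0,-11.8,0,2.4,0,0,0,0,-17,0,3.5,0,0,0,0,-21,0,4.3,0,0,0,0,-24,0,4.9,0,0,0,0,-26,0,5.3,0,0,0,0,-27,0,5.5,0,0,0,0,-27,0,5.5,0]'

```text
clock: 10.25
position: [0.5169, -0.0216, 0.0612]
tcp_rot: [3.142, 0.2, 2.786]
contact_force: [-0.5, 0.1, -0.7]
gripper_width: 0.0001
```

```bash
python3 chk.py 6
```

```text
10.25 [-0.51472057  0.05710095 -0.65215413]
tip box frame -0.06603148533683183 0.00018975400936583828 0.041871513159724066
```

View pics/side6.png

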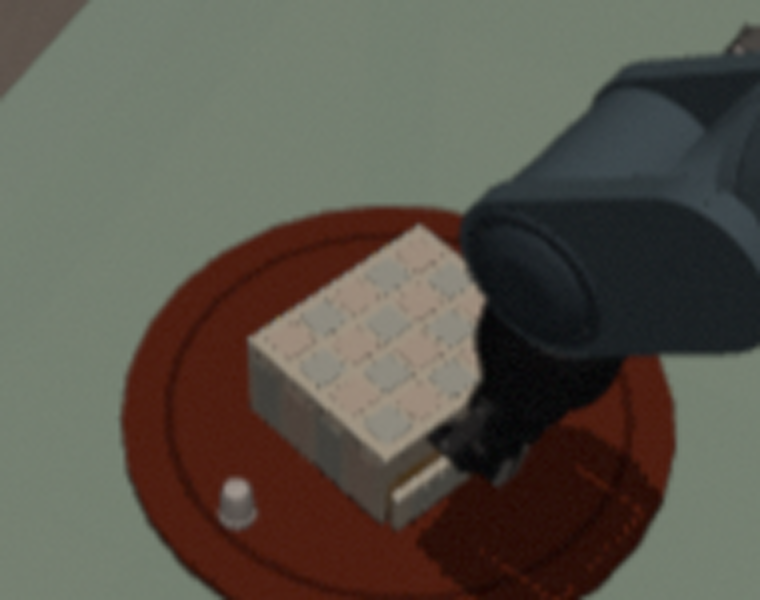

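Almost home. The last 5 mm go slowly, with force checks.

Call:
carry_out --plan '[0,0,0,-0.7,0,0.1,0,0,0,0,-1.4,0,0.3,0,0,0,0,-2,0,0.4,0,0,0,0,-2.5,0,0.5,0,0,0,0,-3,0,0.6,0,0,0,0,-3.5,0,0.7,0,0,0,0,-4,0,0.8,0,0,0,0,-4,0,0.8,0]'

```text
clock: 11.15
position: [0.5207, -0.023, 0.0612]
tcp_rot: [3.142, 0.2, 2.786]
contact_force: [-1.0, 0.4, 0.2]
gripper_width: -0.0002
```

Call:
carry_out --plan '[0,0,0,-0.4,0,0.1,0,0,0,0,-0.8,0,0.2,0,0,0,0,-1.1,0,0.2,0,0,0,0,-1.4,0,0.3,0,0,0,0,-1.7,0,0.3,0,0,0,0,-2,0,0.4,0,0,0,0,-2,0,0.4,0,0,0,0,-2,0,0.4,0]'

```text
clock: 11.95
position: [0.5217, -0.0234, 0.0609]
tcp_rot: [-3.141, 0.198, 2.786]
contact_force: [-5.8, 1.7, 4.1]
gripper_width: -0.0002
```

```bash
python3 chk.py 7
```

```text
11.95 [-5.77626521  1.65768544  4.05789   ]
tip box frame -0.06094440109644422 0.00017754851620615728 0.04150406857520836
```

The tip stalled at box x = -0.0609 (the shut face is at -0.061) with 6 N, so the drawer is home. I'll back straight off and then lift.

Call:
carry_out --plan '[0,0,0,6,0,-1,0,0,0,0,20,0,-4,0,0,0,0,45,0,-9,0,0,0,0,70,0,-14,0,0,0,0,75,0,-40,0,0,0,0,70,0,-80,0,0,0,0,60,0,-125,0,0,0,0,60,0,-160,0]'

```text
clock: 12.85
position: [0.4386, 0.0076, 0.2094]
tcp_rot: [3.141, 0.205, 2.786]
contact_force: [0.4, -0.5, -0.6]
gripper_width: -0.0002
```

Call:
carry_out --plan '[0,0,0,15,10,0,0,0,0,0,30,40,0,0,0,0,0,30,80,0,0,0,0,0,30,120,0,0,0,0,0,30,160,0,0,0,0,0,30,190,0,0,0,0,0,30,200,0,0,0,0,0,30,200,0,0]'

```text
clock: 13.65
position: [0.4797, 0.2062, 0.2]
tcp_rot: [-3.141, 0.2, 2.788]
contact_force: [0.2, -0.0, 0.6]
gripper_width: 0.0002
```

```bash
python3 chk.py 8
python3 - <<'E'
from rig import ctrl
from tgt import *
for n,x,y in [("side",190,110),("scene",190,150)]:
    f=ctrl.grab_frame(n); cv2.imwrite(f"pics/full_{n}.png",f["img"][:,:,::-1])
    for P in [(-.061,.063,.057),(-.061,-.063,.057),(-.057,.065,.086),(-.057,-.065,.086),(.055,.065,.086)]: print(n,((proj(f,W(*P))-[x,y])*4).round())
E
```

```text
13.65 [ 0.22291971 -0.04091245  0.60651307]
tip box frame -0.1802313543340268 0.20082726941438805 0.18062343067144346
side [[391. 494.]]
side [[555. 372.]]
side [[385. 459.]]
side [[557. 333.]]
side [[246. 337.]]
scene [[357. 209.]]
scene [[226. 317.]]
scene [[362. 188.]]
scene [[224. 301.]]
scene [[478. 285.]]
```

View pics/side8.png

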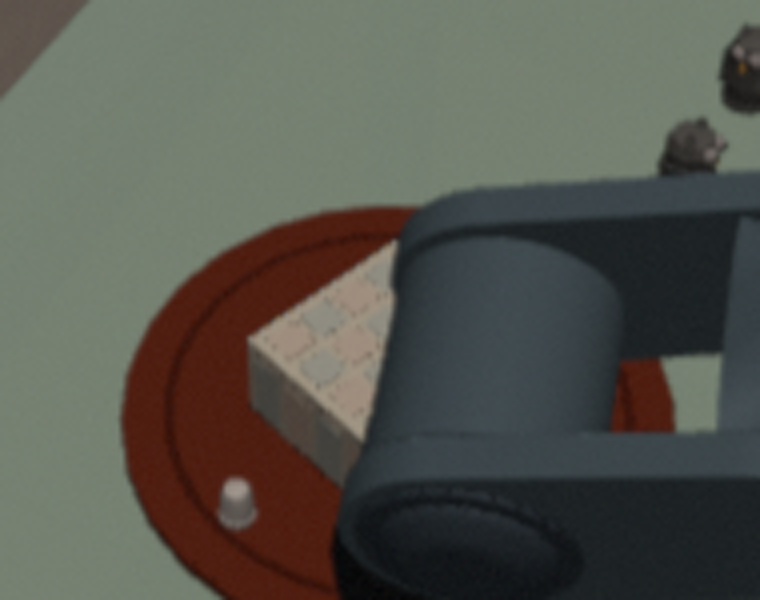

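View pics/scene8.png

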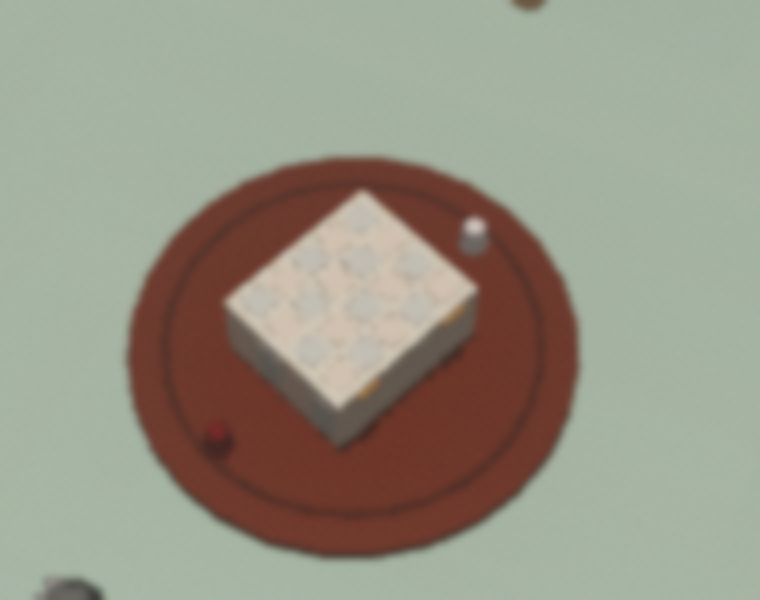

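View pics/full_scene.png

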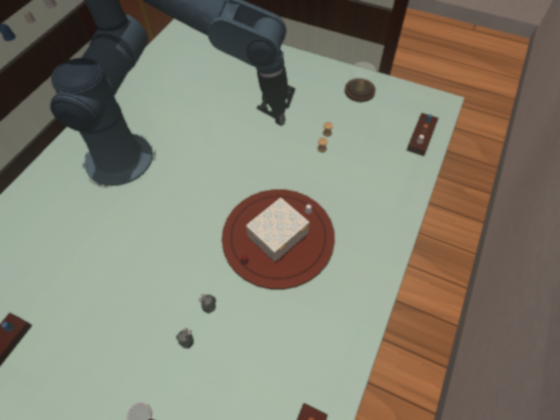

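The scene picture shows the lid flat, the drawer no longer visible and everything standing. The arm hides the drawer front in the side view, so I'll swing farther away for one last look.

Call:
carry_out --plan '[0,0,0,0,25,-5,0,0,0,0,0,60,-15,0,0,0,0,0,100,-25,0,0,0,0,0,140,-35,0,0,0,0,0,180,-40,0,0,0,0,0,215,-40,0,0,0,0,0,230,-40,0,0,0,0,0,230,-40,0]'

```text
clock: 14.65
position: [0.5528, 0.4243, 0.2392]
tcp_rot: [3.141, 0.2, 2.786]
contact_force: [-0.0, -0.0, -0.6]
gripper_width: 0.0002
```

```bash
python3 chk.py 9
```

```text
14.65 [-0.00088086 -0.03916887 -0.6073404 ]
tip box frame -0.18765402791293917 0.43065830318572107 0.21981084799636366
```

View pics/side9.png

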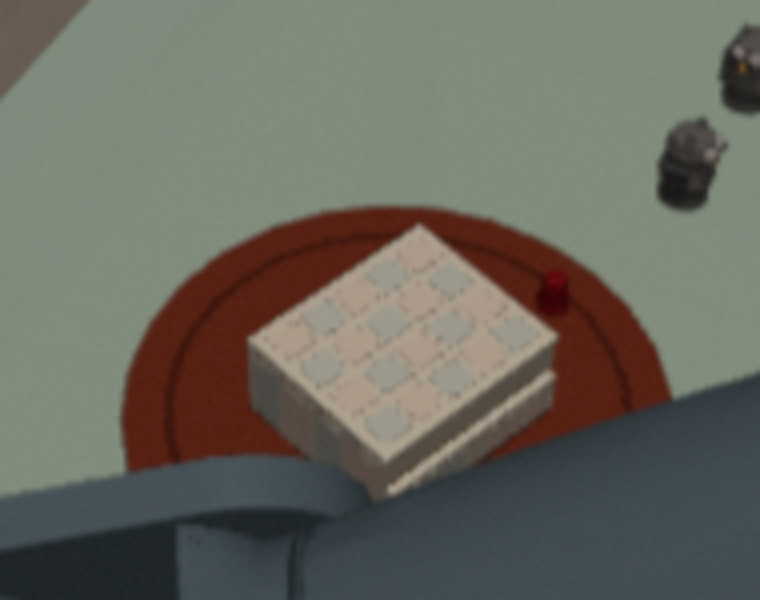

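The drawer panel's top corners are at side (391,492) and (554,372), against (391,494) and (555,372) predicted for a shut drawer. The lid corners match too, and nothing is in contact, so I'm handing in.

```bash
python3 -c "
from rig import ctrl
print(ctrl.sign_off())"
```

```text
the job is handed in; nothing more can be done
None
```

The box is closed: the lid is flat and the drawer is fully home. I handed the job in at about 15 s of the 48 s allowed; no verdict is reported.

- **Lid:** I pushed it down along its arc with the closed fingertips and pressed until it seated. The hand stopped at z = 0.1078 m with about 12 N upward force.
- **Drawer:** I pushed it straight in along the turntable's axis until it stalled with about 6 N. The fingertip was then 60.9 mm in front of the box's axis; a shut drawer face is at 61 mm.
- **Final check:** Lid and drawer corners were within about 1 pixel of where a shut box at its starting angle should appear, so there was no visible turn. The thimbles, owls and spools stood where they began. The hand was well clear, with contact force near zero.

Nothing failed or disagreed. In the last side view the arm hid the lower part of the drawer front, and I judged the drawer by its top edge and the stall position.

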